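# Clamp a glued planter foot on the balcony bench

### The arm

A 7-joint arm with a two-finger parallel gripper is mounted at the origin on the work surface. World frame = base frame: x ahead of the robot, y to its left, z up, the work surface at z = 0. Lengths are in m, angles in rad, forces in N, time in s.
With the tool pointing down it reaches from about 0.425 to 0.95 m from the base axis. Payload 16.7 kg.
Tool frame: the origin (TCP) lies at the very end of the fingers, on their centre line; the grasp point (between the pads) lies 19 mm behind it (r.hold_point_z is the distance from the TCP to the grasp point, in m); z points along the fingers, y is the line along which they close (so a half turn about z gives the same grasp; the last joint's range is limited). The gripper opens to 94 mm and grips with 3 to 60 N. Pads are 16 mm wide; open, the fingers measure 119 mm over their backs; the gripper's body (75 mm by 177 mm) begins 78 mm behind the grasp point.
Start: joints at [1.129, 0.426, 0.074, 1.606, -0.034, 1.111, -0.067], TCP at [0.194, -0.646, 0.205] pointing down, gripper open.
Joint ranges: [-2.85, 2.85], [-0.5, 2.14], [-1.23, 1.37], [0.21, 2.46], [-1.02, 4.16], [0.16, 2.05], [-2.73, 2.73]. Speed limits (rad/s): [1.89, 1.89, 2.39, 2.39, 3.01, 3.01, 3.01].

### API

Orientations are given as a unit quaternion [x, y, z, w].
In Python, from rig import sensors, cams, r gives the robot as it stands. The module is installed in compiled form; this text tells all that it offers.
- The arm moves only by the tool servo_tool, never from a script. Its argument "increments" is a list of rows, each a list of 7 numbers: the finger opening in cm, from 0 to 9.4, then the shift along the tool's x, y, z in cm, then the turn, a rotation vector about the tool's x, y, z in degrees. In form: [[grip, dx, dy, dz, ax, ay, az], ...]. A call has 1 to 20 rows; each row is the pose to reach, as a shift and turn from the pose commanded when the call began, along the tool's axes at that moment; what a row does not reach only later rows make up. A row lasts 1/12 s, in which the tool goes at most 41.7 mm and 7.16 degrees, less where a joint would pass 70% of its speed; a pose out of reach is approached as far as the arm can. A call with a gripper value outside its range is refused whole. The fingers move at their own pace and stop on an object; "grip_force" is the grip in N (left out, the last holds). Time passes only in rows, so rows that repeat a pose let the fingers close. It gives the time, the measured TCP pose, the force, the opening and the grip force at its end, in the units of the state.
- sensors.read_state(): the state, without advancing time (a new reading comes with each control period).
- cams.grab_frame(name): name is "side" or "top"; returns the picture (400x640x3 uint8, red, green, blue); there is no depth.
- cams.calibration(name): a dict with "fx", "fy", "cx", "cy" (pixels), "cam_to_world" (4x4, takes a point from camera to world coordinates). Camera axes: x right, y down, z forward; pixel columns grow to the right and rows downward; lengths in m; the calibration is good to about 2 mm. A picture is of the moment at which its call begins. calibration takes no time and is no camera call.
- r.job_done(): hands the job in; it is judged then, once.
The state is a dict: "t": time; "joint_pos": joint angles; "joint_velocities": joint speeds; "joint_torque": joint torques, N m; "ee_pos": TCP position; "tcp_rot": TCP orientation; "force": force on the tool from outside, world axes, zero at the start; "moment": the same for the moment, N m; "grip_width": finger opening in m; "grasp_force": force on a finger pad.
Only numpy, scipy, OpenCV 4.12 (cv2) and the standard library are available. Lean on these libraries where they do the work, as an engineer would, in place of code of your own. Each camera call takes 0.05 s, during which the arm holds its last target. There are 200 camera calls.

### The job

Set the freshly glued teak planter foot on the narrow raised bar of the clamp between the two jaws, right way up, lengthwise and centred, and let go of it. Then pump the orange trigger towards its handle, as many strokes as it takes and without pushing rod or pad by hand, until the pad presses the foot against the fixed jaw and has sunk about half way into its cup, never fully home, which would crush the glue joint. Finish while still holding: the fingers stay closed on trigger and handle and keep that squeeze; leave the planter, pebble tray, hand fork and pruner where they are.

Things in the scene. Friction and masses are not known exactly. Their poses are not given: they have to be found in the camera images.
- foot: teak planter foot, two glued layers, dark below and light above: 50 (its x) x 36 (its y) x 40 mm high, about 60 g; origin at the centre of its underside, z up. It stands loose on the bench.
- clamp: black and orange one-hand bar clamp screwed to the bench, handle up; does not move. Origin on the bench; its x axis runs along the bar from the handle end (-x) to the fixed jaw (+x), z up. In its frame: foot plate x -170 to 160, y +-35 mm, 8 mm high; housing x -110 to -30, y +-17, up to 105 mm high; bar (the ledge) x -30 to 160, 20 mm wide, top 60 mm above the bench.
- ledge (a point): point on the top of the aluminium bar (20 mm wide, 60 mm above the bench), on its centre line, 40 mm before the fixed jaw's face; a good place for the middle of the foot (then 15 mm from the fixed jaw). Axes as the clamp.
- fixed_jaw: orange upright with black rubber face at the far end of the bar, 36 mm wide, 55 mm high above the bar (top 115 mm above the bench), 17 mm thick to +x; origin at the foot of its rubber face, 140 mm along x from the clamp's origin.
- handle: fixed orange upright handle, 14 mm thick (x) and 24 wide, from 100 to 172 mm above the bench; origin at the centre of its lower end. 
- handle_back (a point): centre line of the handle's back (-x) face, 151 mm above the bench, where one finger bears; axes as the clamp.
- trigger: orange hinged trigger in front (+x) of the handle: a 5 mm plate ending in a cross bar 12 mm thick and 32 mm long across. Origin on its pivot, 97 mm above the bench. It springs back by itself when let go.
- trigger_bar (a point): centre of the trigger's cross bar, about 151 mm above the bench. Released, its front side is 60 mm in front of the handle's back face; fully squeezed 40 mm (20 mm stroke). Squeezing moves it to the clamp's -x.
- lever (a joint): trigger angle: 0 released, 0.366 rad fully squeezed (55 mm from pivot to bar). Return spring 2.5 N at the bar released, 4.5 N fully squeezed.
- rod (a joint): travel of the toothed rod towards the fixed jaw in m, 0 to 0.09. A squeeze drives it as far as the trigger bar moves, less 1 to 7 mm of free play until the ratchet (6 mm teeth) catches; on release it stays (5 N friction; pressed harder it backs off a little). The free pad's front is 105 mm minus this travel from the fixed jaw, so with the 50 mm foot all is in contact at 0.055.
- pusher: the steel rod (10 x 8 mm, lying 80 mm above the bench) with the round black cup (28 mm across) at its front; not to be pushed by the fingers. Origin 35 mm behind the free pad's front.
- pad_face: round black rubber pad, 32 mm across, 6 mm thick, on a yellow stem in front of the cup; origin at the centre of its front face, 80 mm above the bench. Not to be pushed by the fingers.
- pad (a joint): how far the sprung pad is pressed back into the cup, in m: 0 free (14 mm of yellow stem visible), 0.014 fully home. 1.3 N per mm: half way is about 9 N on the foot, which takes about 17 N on the trigger (9 N + 5 N rod friction + 3.5 N spring, so squeeze gently and not fast).
- planter: glazed cobalt pot, 150 mm across, 130 mm high, loose; leave it. Origin at the centre of its underside.
- pebble_tray: white ceramic tray with pebbles, 150 x 110 x 25 mm, loose; leave it. Origin at the centre of its underside.
- garden_fork: aluminium hand fork lying along its x, handle at x -130 to -20 mm, tines to 120 mm, 24 mm high, 60 mm wide, loose; leave it.
- pruner: black pruner lying along its x, -120 to 90 mm, 75 mm wide, 24 mm high, loose; leave it.
Things that resemble listed ones, but are neither listed nor needed, are in the scene too. Of the things like the foot, leave any that is pink or purple; of the rest the smaller one is meant.

How it is judged:
On the way, in this order (a step that is already met when the one before it is completed fails the run):
1. the foot stands on the bar between the jaws, upright, lengthwise, and let go (z of foot in the frame of clamp between 0.056 and 0.064 m and y of foot in the frame of clamp between -0.009 and 0.009 m and x of foot in the frame of clamp between 0.05 and 0.118 m and angle between foot's own z axis and vertical below 0.1 rad and angle between the x axis of foot and the x axis of clamp, either way round below 0.2 rad and contact force between the fingers and foot below 0.1 N and linear speed of foot below 0.02 m/s), for 0.3 s.
2. the pad has reached the foot and presses it against the fixed jaw (contact force between foot and pad_face above 2 N and contact force between foot and fixed_jaw above 2 N), for 0.1 s.
At the end, for the whole second after the job is handed in: The foot stands upright on the bar (within 9 mm of its centre line, lengthwise within 0.12 rad), pressed with over 3 N against the fixed jaw, the pad sunk 3.5 to 10.5 mm of its 14 mm into the cup, and the fingers still grip the trigger (over 3 N) and the handle (over 1 N), not the foot (z of foot in the frame of clamp between 0.056 and 0.064 m and y of foot in the frame of clamp between -0.009 and 0.009 m and x of foot in the frame of clamp between 0.109 and 0.118 m and angle between foot's own z axis and vertical below 0.1 rad and angle between the x axis of foot and the x axis of clamp, either way round below 0.12 rad and value of joint pad between 0.0035 and 0.0105 m and contact force between foot and fixed_jaw above 3 N and contact force between the fingers and trigger above 3 N and contact force between the fingers and handle above 1 N and contact force between the fingers and foot below 0.1 N); the arm keeps its last pose, push and grip.
It fails at once if the pad is driven home and the glued joint crushed (value of joint pad above 0.013 m).
It fails at once if the fingers push the rod or cup (contact force between the fingers and pusher above 3 N).
It fails at once if the fingers push the pad (contact force between the fingers and pad_face above 3 N).
It fails at once if a bystander is disturbed (distance of any of planter, pebble_tray, garden_fork, pruner from where it was at the start of the episode above 0.02 m).
It also fails if it takes over 72 s, if anything falls off the work surface, if the arm or the gripper's body presses on something with over 40 N, if the wrist force passes 120 N, or if a joint passes its speed limit or range.

## Working session

There is one attempt and no reset: what is moved stays moved. The work goes in short steps, Python scripts to look and compute and a tool call to move; the robot and the scene stay as the last step left them, time stands still between calls to the robot, and variables do not carry over. Pictures are saved under pics/ and viewed, at most 10 in all, crops included, and the job is handed in when it is done.

Besides the shell and the picture viewer there is one more tool, called after "Emit:" as name([rows], argument=value, ...), one row to a line, values as JSON. servo_tool: Moves the arm, as the interface text tells. Its arguments: {"type":"object","properties":{"increments":{"type":"array"},"grip_force":{"type":"number"}},"required":["increments"]}

```bash
mkdir -p pics; python3 - <<'E'
from rig import sensors,cams,r
import cv2,numpy as np
for n in("top","side"):
    f=cams.grab_frame(n); cv2.imwrite(f"pics/{n}0.png",f[:,:,::-1]); np.save(f"{n}0.npy",f)
    c=cams.calibration(n); print(n,c["fx"],c["fy"],c["cx"],c["cy"]); print(np.round(c["cam_to_world"],3))
s=sensors.read_state(); print(s["ee_pos"],s["tcp_rot"],s["force"],s["grip_width"],r.hold_point_z)
E
```

```text
top 489.02449349945755 489.02449349945755 319.73940759695125 203.03850373303348
[[-0.03  -0.997  0.076  0.487]
 [-0.999  0.028 -0.024  0.   ]
 [ 0.021 -0.077 -0.997  1.301]
 [ 0.     0.     0.     1.   ]]
side 403.6928683564649 403.6928683564649 319.44349743374426 196.17459337787056
[[-0.999 -0.016  0.034  0.545]
 [-0.033  0.782 -0.622  0.761]
 [-0.017 -0.623 -0.782  1.086]
 [ 0.     0.     0.     1.   ]]
[ 0.19406852 -0.64608746  0.20484903] [ 9.89371703e-01  1.45407343e-01 -1.19607646e-04 -5.68214465e-04] [-1.26070427 -0.13031794  0.05262752] 0.09394436380481447 0.0188
```

View pics/top0.png

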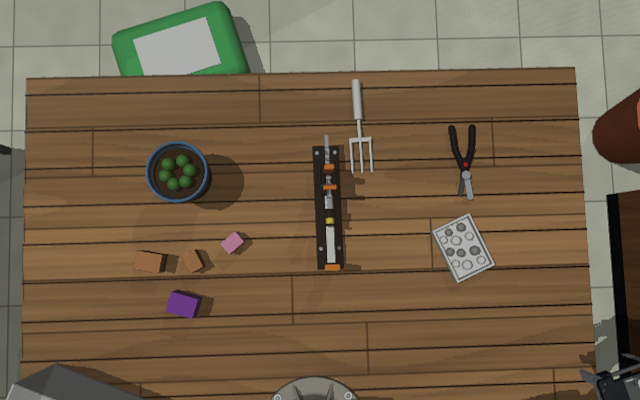

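View pics/side0.png

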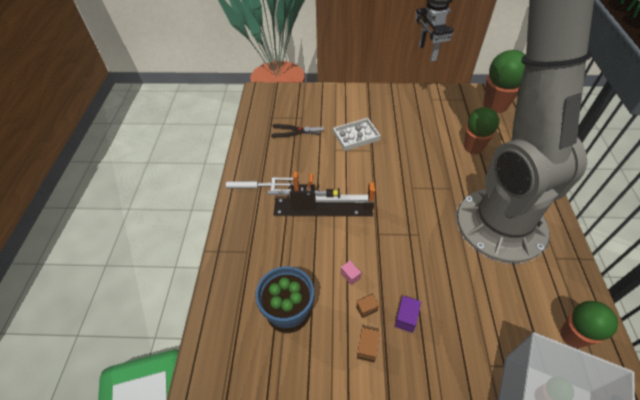

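Top view: the clamp lies at cols 313–344 with its handle end far (row ~167) and the fixed jaw near (row 267). There is a small brown block at (194,260), a larger one at (151,261), and pink and purple decoys. Next I'll zoom and measure.

```bash
cat > h.py <<'E'
from rig import sensors,cams,r
import cv2,numpy as np
from scipy.spatial.transform import Rotation as R
def ray(n,u,v):
    c=cams.calibration(n);T=np.array(c["cam_to_world"])
    return T[:3,3],T[:3,:3]@np.array([(u-c["cx"])/c["fx"],(v-c["cy"])/c["fy"],1])
def onz(n,u,v,z):
    o,d=ray(n,u,v); return (o+d*(z-o[2])/d[2])
def proj(n,p):
    c=cams.calibration(n);T=np.array(c["cam_to_world"]);q=T[:3,:3].T@(np.array(p)-T[:3,3])
    return np.array([c["fx"]*q[0]/q[2]+c["cx"],c["fy"]*q[1]/q[2]+c["cy"]])
def tri(a,b):
    (o1,d1),(o2,d2)=ray("top",*a),ray("side",*b)
    k=np.linalg.lstsq(np.c_[d1,-d2],o2-o1,rcond=None)[0]
    p,q=o1+k[0]*d1,o2+k[1]*d2; return (p+q)/2,np.linalg.norm(p-q)
def crop(f,x0,y0,w,h,k): return cv2.resize(f[y0:y0+h,x0:x0+w,::-1],None,fx=k,fy=k,interpolation=cv2.INTER_CUBIC)
E
python3 - <<'E'
from h import *
t=np.load("top0.npy");s=np.load("side0.npy")
a=crop(t,300,125,60,150,4); b=crop(s,265,165,120,60,4)
c=crop(t,130,235,80,50,4); d=crop(s,340,280,80,90,4)
im=np.zeros((600,800,3),np.uint8)
for q,x,y in((a,0,0),(b,245,0),(c,245,240)): im[y:y+q.shape[0],x:x+q.shape[1]]=q
dd=d[:355,:230]; im[240:240+dd.shape[0],570:570+dd.shape[1]]=dd
cv2.imwrite("pics/zoom.png",im)
for n,f in(("top",t),("side",s)):
    hsv=cv2.cvtColor(f,cv2.COLOR_RGB2HSV)
    m=((hsv[:,:,0]<14)&(hsv[:,:,1]>190)&(hsv[:,:,2]>110)).astype(np.uint8)
    k,l,st,ce=cv2.connectedComponentsWithStats(m)
    for i in range(1,k):
        if st[i,4]>8: print(n,st[i],ce[i].round(1))
E
```

```text
top [463 162   5   5  16] [465.2 164.1]
top [324 165  10   5  19] [328.1 167.3]
top [323 185  12   2  18] [328.5 185.6]
top [323 188  13   2  16] [329.8 188.3]
```

View pics/zoom.png

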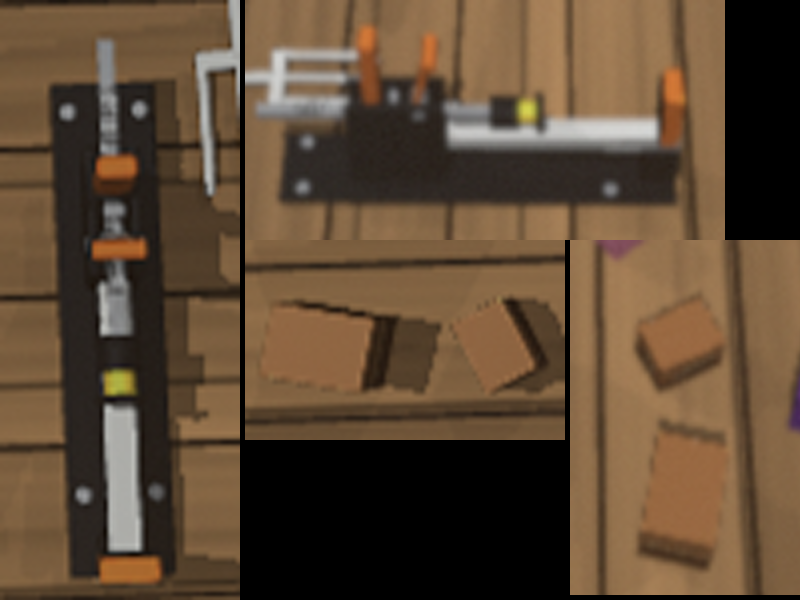

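The zoom shows the light-topped small block at about (194,260) top / (367,305) side. The handle top is near (329,166), the trigger bar near (330,187) and the jaw near (332,267).

```bash
python3 - <<'E'
from h import *
t=np.load("top0.npy");s=np.load("side0.npy")
def comps(n,f,m,x0,y0,x1,y1,amin,z):
    M=np.zeros(m.shape,np.uint8); M[y0:y1,x0:x1]=m[y0:y1,x0:x1]
    for c in cv2.findContours(M,cv2.RETR_EXTERNAL,cv2.CHAIN_APPROX_NONE)[0]:
        if cv2.contourArea(c)<amin: continue
        p=c[:,0].astype(float); 
        w=np.array([onz(n,u,v,z)[:2] for u,v in p],np.float32)*1000
        print(n,"bbox",cv2.boundingRect(c),"A",cv2.contourArea(c),"rect px",np.round(cv2.minAreaRect(c)[0],1),"world rect mm",np.round(np.r_[cv2.minAreaRect(w)[0],cv2.minAreaRect(w)[1],cv2.minAreaRect(w)[2]],1))
ht=cv2.cvtColor(t,cv2.COLOR_RGB2HSV);hs=cv2.cvtColor(s,cv2.COLOR_RGB2HSV)
print(t[260,190:205].tolist(), ht[260,180:210].tolist())
print("foot"); comps("top",t,(ht[:,:,0]<13)&(ht[:,:,2]>120)&(ht[:,:,1]>95),135,240,212,285,20,.04)
comps("side",s,(hs[:,:,0]<13)&(hs[:,:,2]>130)&(hs[:,:,1]>95),345,285,395,370,20,.04)
print("plate"); comps("top",t,(t.max(2)<52),305,130,350,285,60,.008)
print("jaw"); comps("top",t,(ht[:,:,0]<16)&(ht[:,:,1]>170)&(ht[:,:,2]>90),315,255,350,280,8,.115)
print("handle"); comps("top",t,(ht[:,:,0]<16)&(ht[:,:,1]>170)&(ht[:,:,2]>90),315,155,350,177,8,.172)
print("trig"); comps("top",t,(ht[:,:,0]<16)&(ht[:,:,1]>170)&(ht[:,:,2]>90),315,177,350,200,8,.157)
print("side orange");comps("side",s,(hs[:,:,0]<16)&(hs[:,:,1]>170)&(hs[:,:,2]>90),265,165,385,215,8,.157)
E
```

```text
[[143, 101, 66], [142, 100, 66], [142, 101, 66], [142, 100, 65], [142, 101, 65], [142, 100, 65], [142, 101, 66], [143, 100, 65], [145, 102, 66], [121, 83, 52], [68, 45, 28], [48, 32, 20], [39, 27, 18], [67, 50, 33], [81, 61, 40]] [[16, 127, 135], [15, 127, 135], [15, 125, 135], [15, 128, 132], [14, 135, 144], [13, 139, 145], [13, 139, 143], [14, 139, 143], [13, 136, 143], [14, 136, 142], [14, 137, 143], [13, 136, 142], [14, 136, 142], [14, 138, 142], [14, 138, 142], [14, 138, 142], [14, 136, 142], [13, 139, 143], [14, 139, 145], [13, 145, 121], [13, 150, 68], [13, 149, 48], [13, 137, 39], [15, 129, 67], [15, 129, 81], [15, 126, 83], [15, 123, 81], [15, 126, 81], [15, 123, 81], [15, 129, 79]]
foot
plate
top bbox (305, 146, 45, 123) A 2695.0 rect px [327. 207.] world rect mm [575.9 -49.4 116.9 324.6  88. ]
jaw
top bbox (325, 264, 15, 7) A 82.5 rect px [332. 267.] world rect mm [421.8 -52.8  33.8  14.4  88.2]
handle
top bbox (324, 164, 10, 6) A 43.5 rect px [328.5 166.5] world rect mm [657.6 -49.6  21.   11.8  88.5]
trig
top bbox (323, 185, 14, 5) A 48.0 rect px [329.5 187. ] world rect mm [611.2 -51.   30.6   9.5  88.4]
side orange
side bbox (370, 182, 5, 19) A 57.0 rect px [372. 191.] world rect mm [430.6  -0.8  69.4  12.   87.5]
side bbox (309, 174, 4, 12) A 17.0 rect px [310.4 179.6] world rect mm [615.2 -42.3   9.1  44.2   2.6]
side bbox (294, 172, 5, 18) A 35.0 rect px [296.  180.5] world rect mm [659.2 -37.8  12.   68.7   4.2]
```

```bash
python3 - <<'E'
from h import *
t=np.load("top0.npy");s=np.load("side0.npy")
for a,z in (((325.6,146.25),.008),((330.6,268.75),.008),((328.9,209),.06),((331,262),.06)): print("axis pts",onz("top",*a,z).round(4))
for n,f,x0,y0,x1,y1 in(("top",t,178,245,212,278),("side",s,350,288,385,320)):
    h=cv2.cvtColor(cv2.GaussianBlur(f,(3,3),0),cv2.COLOR_RGB2HSV); M=np.zeros(f.shape[:2],np.uint8)
    M[y0:y1,x0:x1]=((h[:,:,1]>131)&(h[:,:,2]>115))[y0:y1,x0:x1]
    M=cv2.morphologyEx(M,cv2.MORPH_OPEN,np.ones((3,3)))
    if n=="side": print(h[300,350:385].tolist())
    for c in cv2.findContours(M,cv2.RETR_EXTERNAL,cv2.CHAIN_APPROX_NONE)[0]:
        if cv2.contourArea(c)<30: continue
        w=np.array([onz(n,*p,.04)[:2]*1000 for p in c[:,0].astype(float)],np.float32)
        print(n,cv2.contourArea(c),cv2.boundingRect(c),cv2.minAreaRect(w),cv2.boxPoints(cv2.minAreaRect(w)).tolist())
    if n=="top":
        for r_ in M[y0:y1,x0:x1]: print(''.join('.#'[v] for v in r_))
E
```

```text
axis pts [ 0.7373 -0.0507  0.008 ]
axis pts [ 0.4115 -0.0538  0.008 ]
axis pts [ 0.5655 -0.0521  0.06  ]
axis pts [ 0.4314 -0.0531  0.06  ]
top 227.0 (183, 251, 18, 22) ((443.194580078125, 301.18463134765625), (49.12805938720703, 33.75020217895508), 25.71417808532715) [[413.7413330078125, 305.7306823730469], [428.38494873046875, 275.3227844238281], [472.6478271484375, 296.6385803222656], [458.00421142578125, 327.0464782714844]]
..................................
..................................
..................................
..................................
..................................
..................................
.............####.................
...........######.................
.........#########................
.......###########................
.....##############...............
.....##############...............
.....###############..............
.....###############..............
.....################.............
......###############.............
.......###############............
.......###############............
........###############...........
...
[... 640 characters left out ...]
, 141], [14, 132, 143], [13, 137, 145], [14, 142, 147], [13, 144, 150], [13, 147, 153], [13, 145, 153], [13, 146, 154], [13, 146, 154], [13, 146, 154], [13, 145, 153], [13, 145, 153], [13, 145, 153], [13, 145, 153], [13, 143, 153], [13, 142, 151], [14, 137, 145], [15, 129, 142], [15, 123, 145], [15, 120, 142], [16, 121, 126], [15, 122, 107], [14, 121, 93], [14, 123, 87], [15, 126, 101], [15, 123, 122]]
side 216.0 (357, 295, 22, 17) ((447.95025634765625, 298.9803466796875), (51.32569122314453, 38.82560729980469), 25.0115966796875) [[416.48626708984375, 305.7223815917969], [432.90179443359375, 270.5377502441406], [479.41424560546875, 292.2383117675781], [462.99871826171875, 327.4229431152344]]
```

```bash
cat >> h.py <<'E'
def inc(*targets):
    """targets: (x,y,z,yaw of tool x in deg), tool down -> increments in cm/deg from now"""
    s=sensors.read_state(); q=R.from_quat(s["tcp_rot"])
    for x,y,z,a in targets:
        d=q.inv().apply(np.array([x,y,z])-s["ee_pos"])*100
        g=R.from_euler("z",a,degrees=True)*R.from_euler("x",180,degrees=True)
        print((x,y,z,a),"->",d.round(2),(q.inv()*g).as_rotvec(degrees=True).round(2))
E
python3 - <<'E'
from h import *
inc((.52,-.30,.30,16.7),(.53,0,.30,16.7),(.4445,.3005,.15,25.5))
E
```

```text
(0.52, -0.3, 0.3, 16.7) -> [ 41.17 -23.78  -9.49] [-0.07  0.    0.02]
(0.53, 0, 0.3, 16.7) -> [ 50.76 -52.22  -9.46] [-0.07  0.    0.02]
(0.4445, 0.3005, 0.15, 25.5) -> [ 51.22 -83.44   5.58] [-0.07 -0.   -8.78]
```

Emit:
servo_tool([
  [9.4,41.2,-23.8,-9.5,0,0,0],
  [9.4,41.2,-23.8,-9.5,0,0,0],
  [9.4,41.2,-23.8,-9.5,0,0,0],
  [9.4,41.2,-23.8,-9.5,0,0,0],
  [9.4,41.2,-23.8,-9.5,0,0,0],
  [9.4,41.2,-23.8,-9.5,0,0,0],
  [9.4,41.2,-23.8,-9.5,0,0,0],
  [9.4,41.2,-23.8,-9.5,0,0,0],
  [9.4,41.2,-23.8,-9.5,0,0,0],
  [9.4,41.2,-23.8,-9.5,0,0,0],
  [9.4,41.2,-23.8,-9.5,0,0,0],
  [9.4,41.2,-23.8,-9.5,0,0,0],
  [9.4,50.8,-52.2,-9.5,0,0,0],
  [9.4,50.8,-52.2,-9.5,0,0,0],
  [9.4,50.8,-52.2,-9.5,0,0,0],
  [9.4,50.8,-52.2,-9.5,0,0,0],
  [9.4,50.8,-52.2,-9.5,0,0,0],
  [9.4,50.8,-52.2,-9.5,0,0,0],
  [9.4,50.8,-52.2,-9.5,0,0,0],
  [9.4,50.8,-52.2,-9.5,0,0,0],
], grip_force=20)

```text
t: 1.77
ee_pos: [0.5301, 0.0068, 0.3007]
tcp_rot: [0.989, 0.149, 0.0, -0.001]
force: [0.7, 0.8, 0.6]
grip_width: 0.094
grasp_force: 0.0
```

```bash
python3 - <<'E'
from h import *
s=sensors.read_state();print(s["t"],s["ee_pos"],s["tcp_rot"],s["joint_pos"])
inc((.4445,.3005,.12,25.5),(.4445,.3005,.008,25.5))
E
```

```text
1.7667 [0.53008088 0.00678249 0.3006522 ] [ 9.88842722e-01  1.48960473e-01  2.45564485e-04 -8.87763193e-04] [ 0.19547226  0.13339552 -0.36249654  1.78900618  0.04822656  1.22761824
 -1.45205226]
(0.4445, 0.3005, 0.12, 25.5) -> [  0.46 -30.56  18.12] [-0.09 -0.05 -8.37]
(0.4445, 0.3005, 0.008, 25.5) -> [  0.45 -30.54  29.32] [-0.09 -0.05 -8.37]
```

Emit:
servo_tool([
  [6.5,0.5,-30.6,18.1,0,0,-8.4],
  [6.5,0.5,-30.6,18.1,0,0,-8.4],
  [6.5,0.5,-30.6,18.1,0,0,-8.4],
  [6.5,0.5,-30.6,18.1,0,0,-8.4],
  [6.5,0.5,-30.6,18.1,0,0,-8.4],
  [6.5,0.5,-30.6,18.1,0,0,-8.4],
  [6.5,0.5,-30.6,18.1,0,0,-8.4],
  [6.5,0.5,-30.6,18.1,0,0,-8.4],
  [6.5,0.5,-30.6,18.1,0,0,-8.4],
  [6.5,0.5,-30.6,18.1,0,0,-8.4],
  [6.5,0.5,-30.6,18.1,0,0,-8.4],
  [6.5,0.5,-30.6,18.1,0,0,-8.4],
])

```text
t: 2.77
ee_pos: [0.4477, 0.2934, 0.1196]
tcp_rot: [0.976, 0.217, -0.0, 0.0]
force: [-0.3, -0.3, -0.1]
grip_width: 0.0651
grasp_force: 0.0
```

```bash
python3 - <<'E'
from h import *
for n,x0,y0,w,h in(("top",150,220,100,75),("side",320,240,100,75)):
    f=cams.grab_frame(n); np.save(n+"1.npy",f)
    globals()[n]=crop(f,x0,y0,w,h,4)
cv2.imwrite("pics/pre.png",np.hstack([top,side]))
inc((.4445,.3005,.008,25.5))
for n in("top","side"): print(n,proj(n,sensors.read_state()["ee_pos"]),proj(n,[.4445,.3005,.04]))
E
```

```text
(0.4445, 0.3005, 0.008, 25.5) -> [-0.03 -0.84 11.2 ] [ 0.02 -0.04 -0.49]
top [187.04392308 260.54802851] [191.93471261 260.81624152]
side [369.40924593 287.8944707 ] [368.53505334 303.51051616]
```

View pics/pre.png

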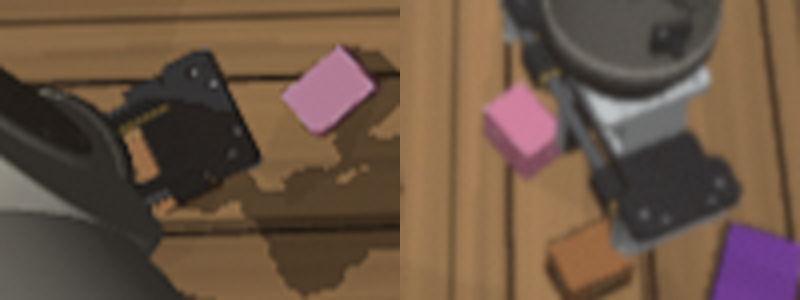

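The picture shows the gripper above the foot, with the fingers clear of the pink block. I'll descend with the correction.

Emit:
servo_tool([
  [6.5,0,-0.8,3,0,0,-0.5],
  [6.5,0,-0.8,6,0,0,-0.5],
  [6.5,0,-0.8,8.5,0,0,-0.5],
  [6.5,0,-0.8,10,0,0,-0.5],
  [6.5,0,-0.8,11,0,0,-0.5],
  [6.5,0,-0.8,11.2,0,0,-0.5],
  [3,0,-0.8,11.2,0,0,-0.5],
  [3,0,-0.8,11.2,0,0,-0.5],
  [3,0,-0.8,11.2,0,0,-0.5],
  [3,0,-0.8,11.2,0,0,-0.5],
  [3,0,-0.8,11.2,0,0,-0.5],
  [3,0,-0.8,11.2,0,0,-0.5],
  [3,0,-0.8,11.2,0,0,-0.5],
  [3,0,-0.8,11.2,0,0,-0.5],
])

```text
t: 4.03
ee_pos: [0.4444, 0.3015, 0.0083]
tcp_rot: [0.975, 0.222, 0.001, -0.0]
force: [-1.1, -1.9, 8.8]
grip_width: 0.0361
grasp_force: 20.0
```

```bash
python3 - <<'E'
from h import *
s=sensors.read_state();print(s["ee_pos"],s["grip_width"],s["grasp_force"])
x,y,z=s["ee_pos"]
inc((x,y,.20,25.5),(.47,-.0525,.20,.65))
E
```

```text
[0.44438963 0.30150774 0.00826885] 0.03611287286691215 20.000018030405045
(np.float64(0.44438962610141264), np.float64(0.30150774315087503), 0.2, 25.5) -> [  0.02   0.   -19.17] [ 0.01 -0.06  0.11]
(0.47, -0.0525, 0.2, 0.65) -> [-12.97  33.03 -19.18] [-0.   -0.06 24.96]
```

Emit:
servo_tool([
  [3,0,0,-3,0,0,0],
  [3,0,0,-7,0,0,0],
  [3,0,0,-11,0,0,0],
  [3,0,0,-15,0,0,0],
  [3,0,0,-19.2,0,0,0],
  [3,-1.3,3.3,-19.2,0,0,2.5],
  [3,-2.6,6.6,-19.2,0,0,5],
  [3,-3.9,9.9,-19.2,0,0,7.5],
  [3,-5.2,13.2,-19.2,0,0,10],
  [3,-6.5,16.5,-19.2,0,0,12.5],
  [3,-7.8,19.8,-19.2,0,0,15],
  [3,-9.1,23.1,-19.2,0,0,17.5],
  [3,-10.4,26.4,-19.2,0,0,20],
  [3,-11.7,29.7,-19.2,0,0,22.5],
  [3,-13,33,-19.2,0,0,25],
  [3,-13,33,-19.2,0,0,25],
  [3,-13,33,-19.2,0,0,25],
  [3,-13,33,-19.2,0,0,25],
])

```text
t: 5.53
ee_pos: [0.4693, -0.052, 0.1996]
tcp_rot: [1.0, 0.005, 0.0, -0.0]
force: [-0.2, 0.7, -0.5]
grip_width: 0.0359
grasp_force: 20.0
```

```bash
python3 - <<'E'
from h import *
s=sensors.read_state();print(s["ee_pos"],s["grip_width"],s["force"])
inc((.47,-.0525,.09,.65),(.47,-.0525,.0675,.65))
for n,x0,y0,w,h in(("top",290,210,100,75),("side",320,140,100,75)):
    f=cams.grab_frame(n); globals()[n]=crop(f,x0,y0,w,h,4)
cv2.imwrite("pics/pre2.png",np.hstack([top,side]))
E
```

```text
[ 0.46931239 -0.05204639  0.19964549] 0.035919591651697495 [-0.16567843  0.69557708 -0.5405308 ]
(0.47, -0.0525, 0.09, 0.65) -> [ 0.07  0.05 10.96] [-0.02 -0.01 -0.02]
(0.47, -0.0525, 0.0675, 0.65) -> [ 0.07  0.05 13.21] [-0.02 -0.01 -0.02]
```

View pics/pre2.png

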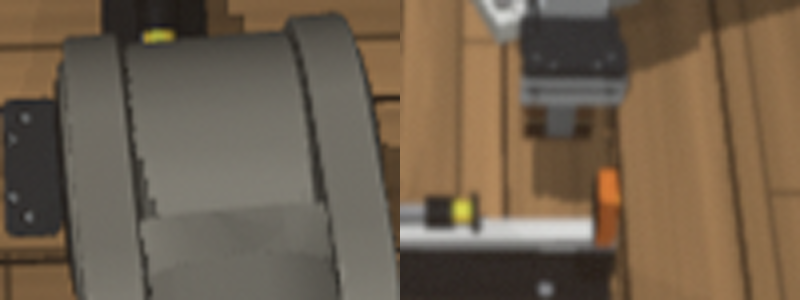

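The side crop shows the foot held squarely above the bar, between the pad (~x 470) and the jaw (~x 605). I'll lower it.

Emit:
servo_tool([
  [3,0.1,0,3,0,0,0],
  [3,0.1,0,6,0,0,0],
  [3,0.1,0,9,0,0,0],
  [3,0.1,0,11,0,0,0],
  [3,0.1,0,12,0,0,0],
  [3,0.1,0,12.6,0,0,0],
  [3,0.1,0,12.9,0,0,0],
  [3,0.1,0,13,0,0,0],
  [3,0.1,0,13.05,0,0,0],
  [3,0.1,0,13.05,0,0,0],
  [3,0.1,0,13.05,0,0,0],
])

```text
t: 6.55
ee_pos: [0.4709, -0.0525, 0.0697]
tcp_rot: [1.0, 0.005, 0.001, 0.0]
force: [0.1, -0.6, -0.2]
grip_width: 0.0359
grasp_force: 20.0
```

Emit:
servo_tool([
  [3,0,0,0.05,0,0,0],
  [3,0,0,0.1,0,0,0],
  [3,0,0,0.15,0,0,0],
  [3,0,0,0.15,0,0,0],
])

```text
t: 6.88
ee_pos: [0.4706, -0.0524, 0.0682]
tcp_rot: [1.0, 0.005, 0.0, 0.0]
force: [-4.9, -0.0, 15.0]
grip_width: 0.0359
grasp_force: 20.0
```

Emit:
servo_tool([
  [3,0,0,0.1,0,0,0],
  [4.2,0,0,0.1,0,0,0],
  [5.5,0,0,0.1,0,0,0],
  [6,0,0,0.1,0,0,0],
  [6,0,0,0.1,0,0,0],
  [6,0,0,-3,0,0,0],
  [6,0,0,-7,0,0,0],
  [6,0,0,-11,0,0,0],
  [6,0,0,-15,0,0,0],
  [6,0,0,-19,0,0,0],
  [6,0,0,-23,0,0,0],
  [6,0,0,-23,0,0,0],
])

```text
t: 7.88
ee_pos: [0.4731, -0.0523, 0.3048]
tcp_rot: [1.0, 0.005, 0.005, 0.0]
force: [-0.1, -0.7, 0.2]
grip_width: 0.0602
grasp_force: 0.0
```

```bash
python3 - <<'E'
from h import *
s=sensors.read_state();print(s["ee_pos"],s["grip_width"],s["force"])
f=cams.grab_frame("side"); np.save("side2.npy",f); 
cv2.imwrite("pics/placed.png",crop(f,265,150,130,70,6))
# handle back & trigger estimates: back .6646,y -.0495 ; front .6052
inc((.635,-.050,.30,90.65),(.635,-.050,.132,90.65))
E
```

```text
[ 0.47307389 -0.05233579  0.30480636] 0.060212384465881647 [-0.06037994 -0.73713418  0.19216809]
(0.635, -0.05, 0.3, 90.65) -> [16.29 -0.07  0.24] [  0.33  -0.26 -90.05]
(0.635, -0.05, 0.132, 90.65) -> [16.18 -0.08 17.04] [  0.33  -0.26 -90.05]
```

View pics/placed.png

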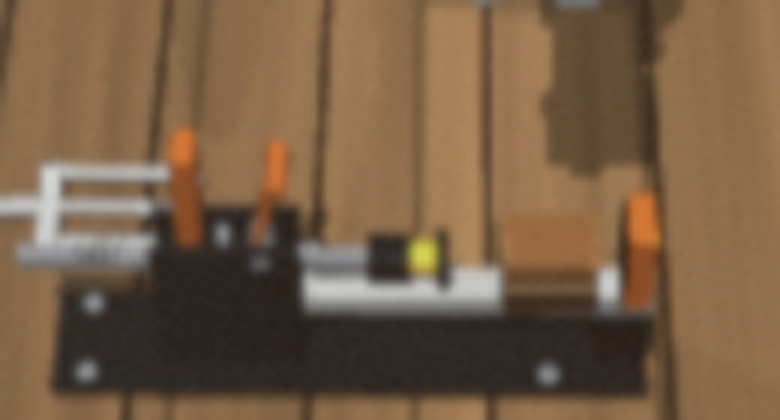

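Placed: the foot sits on the bar just short of the jaw (crop x 500–600), with the pad in the clear at x 445. Next I'll turn and move over the handle.

Emit:
servo_tool([
  [9.4,1.2,0,0,0,0,-7],
  [9.4,2.4,0,0,0,0,-14],
  [9.4,3.7,0,0,0,0,-21],
  [9.4,5,0,0,0,0,-28],
  [9.4,6.2,0,0,0,0,-35],
  [9.4,7.5,0,0,0,0,-42],
  [9.4,8.7,0,0,0,0,-49],
  [9.4,10,0,0,0,0,-56],
  [9.4,11.2,0,0,0,0,-63],
  [9.4,12.5,0,0,0,0,-70],
  [9.4,13.8,0,0,0,0,-77],
  [9.4,15,0,0,0,0,-84],
  [9.4,16.3,0,0,0,0,-90],
  [9.4,16.3,0,0,0,0,-90],
  [9.4,16.3,0,0,0,0,-90],
  [9.4,16.3,0,0,0,0,-90],
  [9.4,16.3,0,0,0,0,-90],
])

```text
t: 9.35
ee_pos: [0.6327, -0.0507, 0.2973]
tcp_rot: [0.704, 0.71, -0.0, -0.0]
force: [-0.3, -0.0, 0.0]
grip_width: 0.094
grasp_force: 0.0
```

```bash
python3 - <<'E'
from h import *
s=sensors.read_state();print(s["ee_pos"],s["force"],s["joint_pos"])
inc((.635,-.050,.20,90.65),(.635,-.050,.133,90.65))
E
```

```text
[ 0.6326781  -0.05067036  0.29732121] [-0.2594634  -0.03436537  0.04575937] [ 0.30055758  0.32560929 -0.41762456  1.56580363  0.13597619  1.2794508
 -0.12851542]
(0.635, -0.05, 0.2, 90.65) -> [0.07 0.24 9.73] [-0.02  0.01 -0.18]
(0.635, -0.05, 0.133, 90.65) -> [ 0.07  0.24 16.43] [-0.02  0.01 -0.18]
```

Emit:
servo_tool([
  [9.4,0.1,0.25,3,0,0,0],
  [9.4,0.1,0.25,6,0,0,0],
  [9.4,0.1,0.25,9,0,0,0],
  [9.4,0.1,0.25,11,0,0,0],
  [9.4,0.1,0.25,13,0,0,0],
  [9.4,0.1,0.25,14.5,0,0,0],
  [9.4,0.1,0.25,16,0,0,0],
  [9.4,0.1,0.25,16.4,0,0,0],
  [9.4,0.1,0.25,16.4,0,0,0],
  [9.4,0.1,0.25,16.4,0,0,0],
])

```text
t: 10.18
ee_pos: [0.6359, -0.0496, 0.1343]
tcp_rot: [0.704, 0.711, 0.0, 0.0]
force: [0.3, 0.9, 0.7]
grip_width: 0.0937
grasp_force: 0.0
```

```bash
python3 - <<'E'
from h import *
s=sensors.read_state();print(s["ee_pos"],s["force"])
a=cams.grab_frame("side");b=cams.grab_frame("top")
cv2.imwrite("pics/grip.png",np.hstack([crop(a,265,145,130,75,3),crop(b,285,130,130,75,3)]))
E
```

```text
[ 0.63594692 -0.04959825  0.13426474] [0.28460114 0.88618504 0.68554341]
```

View pics/grip.png

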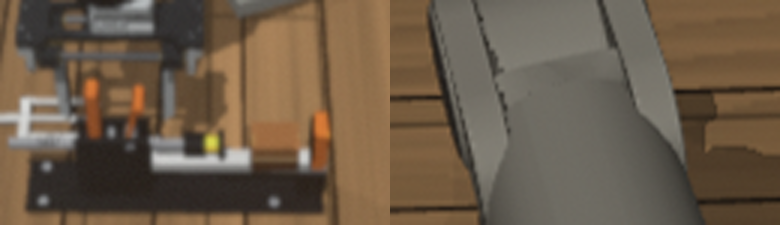

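The side view shows the fingers straddling trigger and handle, with pad and stem visible. First squeeze, gently.

Emit:
servo_tool([
  [8,0,0,0,0,0,0],
  [7,0,-0.1,0,0,0,0],
  [6.3,0,-0.2,0,0,0,0],
  [6.1,0,-0.2,0,0,0,0],
  [5.9,0,-0.1,0,0,0,0],
  [5.7,0,0,0,0,0,0],
  [5.5,0,0.1,0,0,0,0],
  [5.3,0,0.2,0,0,0,0],
  [5.1,0,0.3,0,0,0,0],
  [4.9,0,0.4,0,0,0,0],
  [4.7,0,0.5,0,0,0,0],
  [4.5,0,0.6,0,0,0,0],
  [4.3,0,0.7,0,0,0,0],
  [4.2,0,0.75,0,0,0,0],
  [4.1,0,0.8,0,0,0,0],
  [4.1,0,0.8,0,0,0,0],
  [4.1,0,0.8,0,0,0,0],
], grip_force=16)

```text
t: 11.7
ee_pos: [0.646, -0.0496, 0.134]
tcp_rot: [0.703, 0.711, 0.002, 0.001]
force: [13.6, -0.5, -4.3]
grip_width: 0.0447
grasp_force: 16.0
```

```bash
cat >> h.py <<'E'
def stem(k=[0]):
    """side view: x extents (clamp frame approx, mm from jaw) of yellow stem and foot at bar axis"""
    f=cams.grab_frame("side"); h=cv2.cvtColor(f,cv2.COLOR_RGB2HSV)
    m=((h[:,:,0]>22)&(h[:,:,0]<35)&(h[:,:,1]>150)&(h[:,:,2]>100)); m[:165]=0;m[220:]=0;m[:,:265]=0;m[:,385:]=0
    v,u=np.nonzero(m); s=sensors.read_state()
    if len(u):
        o=[]
        for uu in(u.min()-.5,u.max()+.5):
            p,d=ray("side",uu,v.mean()); q=p+d*((-.0525+.006-p[1])/d[1]); o.append(q[0])
        print("yellow px",u.min(),u.max(),v.mean().round(1),"n",len(u),"world x",np.round(o,4))
    print("t",round(s["t"],2),"ee",s["ee_pos"].round(4),"F",s["force"].round(1),"w",round(s["grip_width"]*1e3,1),"gf",round(s["grasp_force"],1))
    return f
E
python3 -c "
from h import *
stem()"
```

```text
yellow px 337 341 192.0 n 22 world x [0.5351 0.5193]
t 11.75 ee [ 0.646  -0.0496  0.134 ] F [13.7 -0.7 -6.7] w 44.7 gf 16.0
```

Emit:
servo_tool([
  [4.2,0,0.2,0,0,0,0],
  [4.1,0,0.4,0,0,0,0],
  [4,0,0.45,0,0,0,0],
  [4,0,0.5,0,0,0,0],
  [4,0,0.5,0,0,0,0],
  [4,0,0.5,0,0,0,0],
])

```text
t: 12.25
ee_pos: [0.6481, -0.0495, 0.1335]
tcp_rot: [0.703, 0.711, -0.001, -0.001]
force: [-5.8, -0.4, 4.3]
grip_width: 0.0402
grasp_force: 6.3
```

```bash
python3 -c "
from h import *
stem()"
```

```text
yellow px 338 342 192.1 n 21 world x [0.532  0.5162]
t 12.3 ee [ 0.6481 -0.0495  0.1335] F [-5.6  0.9  5.5] w 40.2 gf 6.3
```

Emit:
servo_tool([
  [4.5,0,-0.2,0,0,0,0],
  [5,0,-0.5,0,0,0,0],
  [5.5,0,-0.8,0,0,0,0],
  [6,0,-1,0,0,0,0],
  [6.4,0,-1.1,0,0,0,0],
  [6.4,0,-1.1,0,0,0,0],
  [6.2,0,-1.1,0,0,0,0],
  [6,0,-1,0,0,0,0],
  [5.8,0,-0.9,0,0,0,0],
  [5.6,0,-0.8,0,0,0,0],
  [5.4,0,-0.7,0,0,0,0],
  [5.2,0,-0.6,0,0,0,0],
  [5,0,-0.5,0,0,0,0],
  [4.8,0,-0.4,0,0,0,0],
  [4.6,0,-0.3,0,0,0,0],
  [4.4,0,-0.2,0,0,0,0],
  [4.2,0,-0.1,0,0,0,0],
  [4,0,0,0,0,0,0],
  [4,0,0,0,0,0,0],
  [4,0,0,0,0,0,0],
])

```text
t: 13.97
ee_pos: [0.6481, -0.0495, 0.1333]
tcp_rot: [0.703, 0.711, -0.001, -0.001]
force: [-5.8, -0.6, 3.3]
grip_width: 0.04
grasp_force: 6.5
```

```bash
python3 -c "
from h import *
stem()"
```

```text
yellow px 344 348 192.2 n 20 world x [0.513  0.4972]
t 14.02 ee [ 0.6481 -0.0495  0.1333] F [-5.8 -0.1  3.8] w 39.9 gf 6.5
```

Emit:
servo_tool([
  [4.5,0,-0.2,0,0,0,0],
  [5,0,-0.5,0,0,0,0],
  [5.5,0,-0.8,0,0,0,0],
  [6,0,-1,0,0,0,0],
  [6.4,0,-1.1,0,0,0,0],
  [6.4,0,-1.1,0,0,0,0],
  [6.2,0,-1.1,0,0,0,0],
  [6,0,-1,0,0,0,0],
  [5.8,0,-0.9,0,0,0,0],
  [5.6,0,-0.8,0,0,0,0],
  [5.4,0,-0.7,0,0,0,0],
  [5.2,0,-0.6,0,0,0,0],
  [5,0,-0.5,0,0,0,0],
  [4.8,0,-0.4,0,0,0,0],
  [4.6,0,-0.3,0,0,0,0],
  [4.4,0,-0.2,0,0,0,0],
  [4.2,0,-0.1,0,0,0,0],
  [4,0,0,0,0,0,0],
  [4,0,0,0,0,0,0],
  [4,0,0,0,0,0,0],
])

```text
t: 15.68
ee_pos: [0.6479, -0.0495, 0.1334]
tcp_rot: [0.703, 0.711, -0.001, -0.001]
force: [-8.3, 0.8, 5.7]
grip_width: 0.0407
grasp_force: 15.8
```

```bash
python3 -c "
from h import *
f=stem(); np.save('side3.npy',f); cv2.imwrite('pics/s3.png',crop(f,265,150,130,70,6))"
```

```text
yellow px 349 351 192.6 n 11 world x [0.4971 0.4877]
t 15.73 ee [ 0.6479 -0.0496  0.1334] F [-7.3 -0.3  5. ] w 40.2 gf 15.6
```

View pics/s3.png

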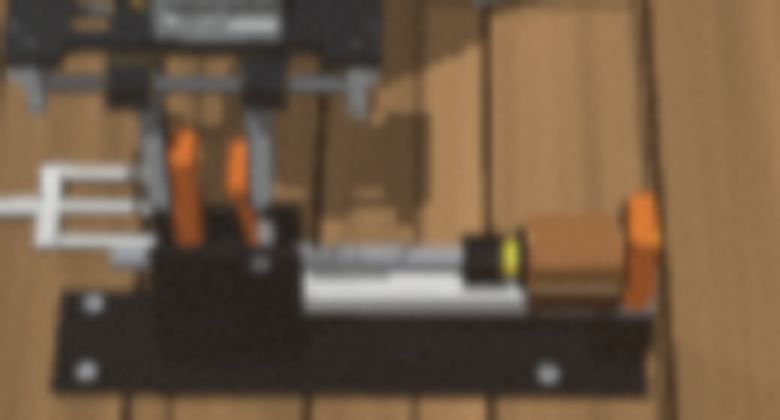

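The side crop shows the foot against the jaw with the yellow stem at about half its width (3 px against 5). I'll balance the hold so that both fingers bear firmly.

Emit:
servo_tool([
  [3.9,0,-0.03,0,0,0,0],
  [3.9,0,-0.06,0,0,0,0],
  [3.9,0,-0.08,0,0,0,0],
  [3.9,0,-0.08,0,0,0,0],
  [3.9,0,-0.08,0,0,0,0],
  [3.9,0,-0.08,0,0,0,0],
  [3.9,0,-0.08,0,0,0,0],
  [3.9,0,-0.08,0,0,0,0],
], grip_force=17)

```text
t: 16.4
ee_pos: [0.6479, -0.0495, 0.1334]
tcp_rot: [0.703, 0.711, -0.0, -0.0]
force: [-4.0, -1.1, 1.0]
grip_width: 0.0406
grasp_force: 17.0
```

```bash
python3 -c "
from h import *
stem();f=stem()
for n in('side2.npy','side3.npy',None):
    g=(np.load(n) if n else f).astype(int); y=np.clip((g[186:200,325:360,0]+g[186:200,325:360,1])/2-g[186:200,325:360,2]-40,0,None); print(n,y.sum(0).round().astype(int))"
```

```text
yellow px 349 350 192.5 n 10 world x [0.4972 0.4908]
t 16.45 ee [ 0.6479 -0.0496  0.1334] F [-3.7 -0.9  0.9] w 40.5 gf 17.0
yellow px 349 350 192.5 n 10 world x [0.4972 0.4908]
t 16.5 ee [ 0.6479 -0.0495  0.1334] F [-2.7 -1.5 -0. ] w 40.4 gf 17.0
side2.npy [ 40  30  26  23  21  22  26  26 212 419 488 466 301  42  38 110 144 164
 172 154  66   0  30  90 184 218 206 206 208 206 212 212 210 205 204]
side3.npy [ 48  50  47  41  36  34  22  24  16   4  36  66  75  80  79  75  68  55
  57  50  18   0  16  54 335 396 111  37 149 214 218 222 220 218 220]
None [ 46  50  46  44  34  32  20  24  16   2  38  66  74  80  79  74  68  56
  56  50  18   0  16  58 330 396 112  34 155 214 216 216 224 221 218]
```

```bash
python3 -c "
from rig import r
print(r.job_done())"
```

```text
the job is handed in; nothing more can be done
None
```

I handed the job in at about 16.5 s of the 72 s limit. The foot stands on the bar pressed against the fixed jaw, the pad is sunk roughly half way (about 6–8 mm, estimated from the side view and grip force), and the fingers still hold trigger and handle at 17 N. The hand-in returned no verdict.

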